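# Click the tablet dispenser round to today's pocket and open its shutter

### The job

Get today's tablet ready at the dispenser on the worktop: flick the toothed wheel round by its edge with a fingertip, anticlockwise seen from above, click by click, until the one tall tooth rests at the pointer on the base, and do not go past it. Only then push the upright tab of the little shutter fully open, to the right. Only touch and push: do not lift, tip or shove the dispenser away, leave the other things where they are, and take the hand away at the end.

Things in the scene. Friction and masses are not known exactly. Their poses are not given: they have to be found in the camera images.
- dispenser: tablet dispenser, loose on the worktop, about 1.7 kg: grey round base 120 mm across, 24 mm high, with a grey chute block in front reaching to x = -105 mm, y = +-50 mm, 24 mm high. Origin: centre of the underside, on the wheel's axis; z up; -x points to the pointer and the shutter (towards the robot within 0.4 rad), +y to the robot's left
- wheel (a joint): turn of the smooth, slippery white seven-toothed wheel, rad, growing anticlockwise seen from above; 0 with the tall tooth at the pointer. Turns without end, clicks into rest every 2 pi / 7 = 0.898 rad; starts at rest 1 to 4 clicks short (-0.90, -1.80, -2.69 or -3.59). A sprung detent draws it to the nearest rest from up to half a click away; pushing a tooth over to the next takes 2 to 4 N
- tall_tooth (a point): top of the tall tooth, a round post 9 mm across on the end of one tooth with a button head 15 mm across from 50 to 62 mm up, 54 mm from the axis (the other teeth end at 44 mm). Turns with the wheel: at wheel angle q it stands at angle pi + q, anticlockwise from the dispenser's +x axis; the other teeth follow every 2 pi / 7
- wheel_axis (a point): point on the wheel's upright axis, half-way up the teeth, 36 mm above the worktop. The teeth stand out radially from a hub of 27 mm radius to 58.5 mm from the axis, 7 mm wide with round ends 9 mm across, from 28 to 44 mm above the worktop. The gaps between them are open above and outward, about 39 mm wide at 54 mm from the axis
- pointer (a point): the small dark arrow on top of the base, 64 mm from the axis along the dispenser's -x, where the tall tooth must come
- shutter (a joint): slide of the metal shutter along the dispenser's -y (to the right seen by the robot), m; 0 closed, 0.030 fully open at the stop; starts at 0 to 4 mm, stays where it is left, takes about 2 N to push
- tab_top (a point): middle of the top edge of the shutter's upright metal tab: 22 mm wide along the dispenser's x, 8 mm thick along its y, standing from 28 to 56 mm above the worktop, its middle 88 mm in front of the wheel's axis and, closed, 14 mm to the left (+y) of the middle line. It moves with the shutter
- spice_jar: spice jar with a yellow cap, 45 mm wide, 100 mm tall, loose, close behind the dispenser; origin at the centre of its underside. Not part of the job
- tealight: tealight candle in a metal cup, 38 mm wide, 15 mm tall, loose, to the right of the dispenser's shutter; origin at the centre of its underside. Not part of the job
- spoon: steel teaspoon, 132 x 28 x 11 mm, loose, left of the dispenser; origin at the centre of its underside. Not part of the job
- mug: green mug, 92 x 132 x 100 mm with its handle, loose, on the front strip of the worktop; origin at the centre of its underside. Not part of the job
- lemon: lemon, 78 x 55 x 56 mm, loose, at the left; origin at the centre of its underside. Not part of the job
- glass: faceted drinking glass, 81 mm wide, 103 mm tall, loose, at the left; origin at the centre of its underside. Not part of the job

How it is judged:
By the outcome, as a careful person would: the job done as asked, in the order asked, and still so for the second after the job is handed in, with the robot touching nothing.
It also fails if it takes over 64 s, if anything falls off the work surface, if the arm or the gripper's body presses on something with over 40 N, if the wrist force passes 120 N, or if a joint passes its speed limit or range.

### The arm

A 6-joint arm with a two-finger parallel gripper is mounted at the origin on a cart in front of the work surface, level with it; the furniture and walls round the work are solid. World frame = base frame: x ahead of the robot, y to its left, z up, the work surface at z = 0. Lengths are in m, angles in degrees, forces in N, time in s.
With the tool pointing down it reaches from about 0.325 to 0.775 m from the base axis. Payload 5.5 kg.
Tool frame: the origin (TCP) lies at the centre of the arm's flange, where the gripper is bolted on; the fingertips stand 182 mm ahead of it and the grasp point (between the pads) lies 163 mm ahead of it; z points along the fingers, y is the line along which they close (so a half turn about z gives the same grasp; the last joint's range is limited). The gripper opens to 88 mm and grips with 3 to 60 N. Pads are 20 mm wide; open, the fingers measure 115 mm over their backs; the gripper's body (75 mm by 178 mm) begins 61 mm behind the grasp point.
Start: joints at [60.006, 5.22, 70.514, -0, 104.267, -3.249], TCP at [0.27, 0.536, 0.405] pointing down, gripper open.
Joint ranges: [-164.24, 164.24], [-49.07, 125.15], [9.68, 141.18], [-86.29, 266.29], [3.28, 154.24], [-151.56, 151.56]. Speed limits (degrees/s): [147.25, 147.25, 172.46, 180, 180, 180].

### API

Orientations are given as [roll, pitch, yaw] about the fixed x, y, z axes, in that order (R = Rz(yaw) Ry(pitch) Rx(roll)).
In Python, from station import r gives the robot as it stands. The module is installed in compiled form; this text tells all that it offers. Calls block until the motion is done:
- r.reach(position, orientation): joint-space move of the TCP to a pose.
- r.servo_line(position, rotation=None, speed=0.15): straight line of the TCP; rotation=None keeps the orientation; speed is the mean speed in m/s.
- r.move_joints(angles): joint-space move.
- r.let_go() and r.grab(squeeze=None): open the fingers fully, or close them until they stop; squeeze is the grip in N (None keeps the last).
- r.wait(seconds).
- r.inverse_kinematics(position, orientation): joint angles nearest the present ones, or None.
- r.sense(): the state.
- r.snapshot(name): name is "side" or "top" or "wrist"; returns a dict with "frame" (400x640x3 uint8, red, green, blue), "fx", "fy", "cx", "cy" (pixels), "dist_coeffs" ([k1, k2, p1, p2, k3] as OpenCV has them; the pictures are not rectified), "R" (3x3) and "t" (3): a world point X has camera coordinates R X + t. Camera axes: x right, y down, z forward; pixel columns grow to the right and rows downward; lengths in m; the calibration is good to about 2 mm. A picture is of the moment at which its call begins. There is no depth.
A pose or a line that the arm cannot do raises r.IKError and nothing moves.
- r.hand_in(): hands the job in; it is judged then, once.
The state is a dict: "clock": time; "joints": joint angles; "joint_vel": joint speeds; "joint_torque": joint torques, N m; "tcp_pos": TCP position; "orientation": TCP orientation; "contact_force": force on the tool from outside, world axes, zero at the start; "torque": the same for the moment, N m; "opening": finger opening in m; "gripper_force": force on a finger pad.
Only numpy, scipy, OpenCV 4.12 (cv2) and the standard library are available. Lean on these libraries where they do the work, as an engineer would, in place of code of your own. Each camera call takes 0.05 s, during which the arm holds its last target. There are 200 camera calls.

## Working session

There is one attempt and no reset: what is moved stays moved. The work goes in short steps, each a Python script; the robot and the scene stay as the last script left them, time stands still between calls to the robot, and variables do not carry over. Pictures are saved under pics/ and viewed, at most 10 in all, crops included, and the job is handed in when it is done.

```bash
mkdir -p pics; ls; python3 - <<'E'
from station import r
import cv2,numpy as np
for n in("top","side"):
    s=r.snapshot(n); cv2.imwrite(f"pics/{n}0.png",s["frame"][:,:,::-1])
    print(n,s["fx"],s["cx"],s["cy"],np.round(s["dist_coeffs"],3),np.round(-s["R"].T@s["t"],3),np.round(s["R"],2).tolist())
s=r.sense();print(s)
E
```

```text
pics
top 389.43059537462483 321.1223831157838 201.88348703383662 [-0.008  0.     0.     0.     0.   ] [0.421 0.039 1.13 ] [[0.0, -1.0, 0.01], [-0.99, -0.0, -0.16], [0.16, -0.0, -0.99]]
side 497.58541418731323 322.75203906743866 203.3849999997521 [0.051 0.    0.    0.    0.   ] [-0.036 -0.235  1.033] [[0.4, -0.92, 0.01], [-0.75, -0.33, -0.57], [0.52, 0.22, -0.82]]
{'clock': 0.1, 'joints': array([ 6.00042391e+01,  5.26156368e+00,  7.05755935e+01,  4.78194937e-05,
        1.04269647e+02, -3.24868691e+00]), 'joint_vel': array([-0.01053627, -0.05259009, -0.0715184 ,  0.10794188,  0.00513153,
        0.08465392]), 'joint_torque': array([ 2.49483703e-03, -4.47857094e+01, -4.07567847e+01,  6.99637178e-02,
        2.84387392e-02, -1.52652233e-04]), 'tcp_pos': array([0.27006026, 0.53584701, 0.40358469]), 'orientation': array([-1.79893370e+02, -6.09889194e-03,  1.53252932e+02]), 'contact_force': array([ 0.41183935,  0.69966847, -0.05147202]), 'torque': array([-0.00444494, -0.03134859,  0.00467757]), 'gripper_force': 0.0, 'opening': 0.088280654601701}
```

View pics/top0.png

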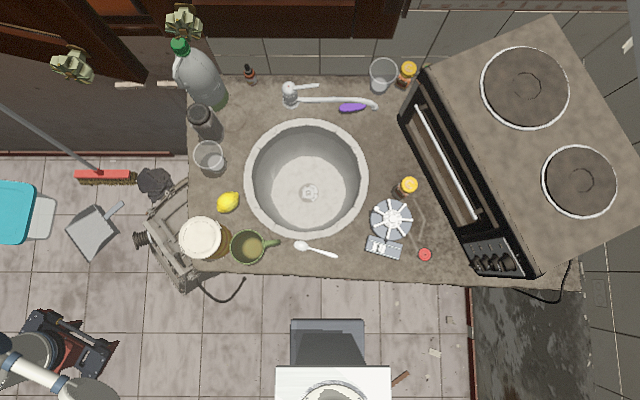

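View pics/side0.png

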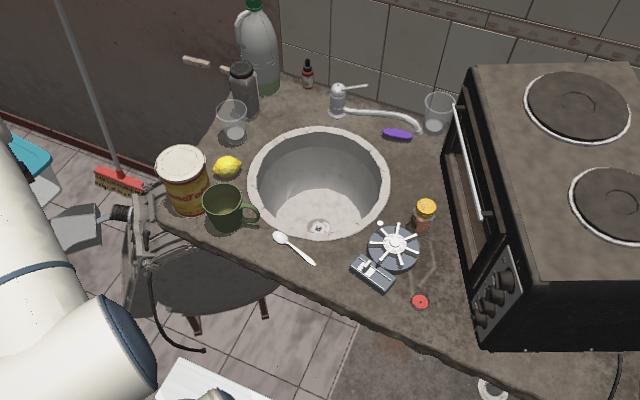

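The top view shows the dispenser at about (391,220), its chute at (383,246), the jar at (408,186) and the tealight at (425,254). In the side view the wheel is at (394,246), with a possible tall button at (380,224). I'll enlarge both.

```bash
python3 - <<'E'
import cv2,numpy as np
a=cv2.imread("pics/top0.png")[190:270,350:445]; b=cv2.imread("pics/side0.png")[205:305,335:435]
f=lambda i:cv2.resize(i,(400,400*i.shape[0]//i.shape[1]),interpolation=cv2.INTER_CUBIC)
a,b=f(a),f(b); o=np.zeros((400,800,3),np.uint8); o[:a.shape[0],:400]=a;o[:,400:]=b
cv2.imwrite("pics/crop0.png",o)
E
```

```text
(no output)
```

View pics/crop0.png

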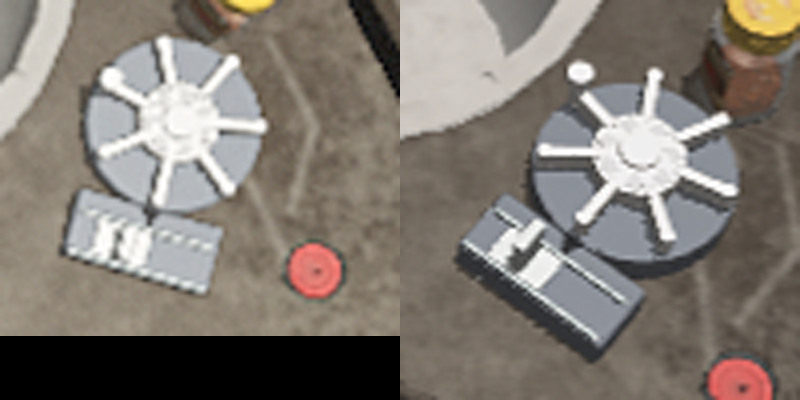

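The enlargements show the tall tooth's button at crop (112,78) in the top view and (580,72) in the side view. It stands two teeth clockwise of the pointer, so two clicks are needed. I'll fit the pose from both views.

```bash
cat > h.py <<'E'
from station import r
import cv2,numpy as np
from scipy.optimize import least_squares
def proj(s,X):
    K=np.array([[s["fx"],0,s["cx"]],[0,s["fy"],s["cy"]],[0,0,1]])
    return cv2.projectPoints(np.asarray(X,float).reshape(-1,3),cv2.Rodrigues(np.array(s["R"]))[0],np.array(s["t"],float),K,np.array(s["dist_coeffs"],float))[0][:,0]
def world(p,X):  # p=x,y,yaw,z0
    c,s_=np.cos(p[2]),np.sin(p[2]); X=np.asarray(X,float).reshape(-1,3)
    return np.c_[p[0]+c*X[:,0]-s_*X[:,1],p[1]+s_*X[:,0]+c*X[:,1],X[:,2]+(p[3] if len(p)>3 else 0)]
def fit(obs,p0=(.4,-.1,0,0)):  # obs: list of (snap, Xlocal, px)
    f=lambda p:np.concatenate([(proj(s,world(p,X))-px).ravel() for s,X,px in obs])
    o=least_squares(f,p0,loss='soft_l1'); return o.x,f(o.x).reshape(-1,2)
def tri(obs):  # obs: (snap, px)
    f=lambda X:np.concatenate([(proj(s,X)-px).ravel() for s,px in obs])
    return least_squares(f,[.4,-.1,.03]).x
def tip(k,q,rad=.054,z=.044):  # tooth k clicks from the tall one
    a=np.pi+q+k*2*np.pi/7; return [rad*np.cos(a),rad*np.sin(a),z]
E
python3 - <<'E'
from h import *
T,S=r.snapshot("top"),r.snapshot("side")
ct=lambda p:np.array(p,float)/(400/95)+[350,190]
cs=lambda p:(np.array(p,float)-[400,0])/4+[335,205]
Q=-2*2*np.pi/7
# top: tall, then anticlockwise: left tooth(105,153),pointer(160,203),(229,188),(262,127),(234,63),(165,44)
tt=ct([(112,78),(105,153),(160,201),(229,190),(262,127),(233,63),(165,44),(63,250),(207,291),(221,232)])
Xt=[tip(0,Q,z=.062)]+[tip(k,Q) for k in range(1,7)]+[(-.105,.05,.024),(-.105,-.05,.024),(-.06,-.05,.024)]
ss=cs([(580,72),(546,151),(586,217),(668,236),(733,190),(724,120),(655,75),(597,345)])
Xs=[tip(0,Q,z=.062)]+[tip(k,Q) for k in range(1,7)]+[(-.105,-.05,.024)]
p,e=fit([(T,Xt,tt),(S,Xs,ss)]);print(p.round(4),e.round(1).tolist())
print("tall",tri([(T,tt[:1]),(S,ss[:1])]),world(p,[tip(0,Q,z=.062)]))
print("hub",tri([(T,ct([(181,122)])),(S,cs([(641,150)]))]))
print("tab",world(p,[(-.088,.014,.056)]))
# tealight, jar cap
for n,a,b in(("tealight",(315,271),(740,385)),("jar",None,None)):
    if a: print(n,tri([(T,ct([a])),(S,cs([b]))]))
print("jarcap",tri([(T,[[408,184.5]]),(S,[[427,206]])]))
E
```

```text
[ 0.554  -0.1678 -0.2903  0.003 ] [[0.3, -0.1], [0.3, -0.4], [-0.1, -0.5], [0.0, -0.5], [-0.1, -0.1], [0.1, -0.2], [0.2, -0.4], [-0.2, 0.6], [-0.1, 1.2], [0.7, -0.2], [0.3, -0.2], [-0.2, -0.3], [-0.5, -0.1], [-0.2, -0.1], [-0.9, 0.3], [-0.4, -0.1], [0.1, -0.0], [0.5, 1.3]]
tall [ 0.58037311 -0.12014484  0.06415272] [[ 0.58054942 -0.12081601  0.06503403]]
hub [ 0.55321965 -0.16771707  0.05093316]
tab [[ 0.47365637 -0.1292199   0.05903403]]
tealight [ 0.456366   -0.26217737  0.01521562]
jarcap [ 0.64301417 -0.20448414  0.09861445]
```

The fit is good: residuals are mostly under 1 px, the tall button is at z≈0.064 against 0.062 expected, the tealight top at 0.015 and the jar cap at 0.099. I'll close the fingers, go over the dispenser and refine with the wrist camera.

```bash
python3 - <<'E'
from h import *
r.grab(5)
P=[.554,-.1678,-.2903,.001]
for i,(x,y) in enumerate([(.50,-.19),]):
    r.reach([x,y,.42],[180,0,99]); r.wait(.3)
    s=r.snapshot("wrist"); cv2.imwrite(f"pics/w{i}.png",s["frame"][:,:,::-1])
    print((-s["R"].T@s["t"]).round(3)); Q=-4*np.pi/7
    print(proj(s,world(P,[tip(k,Q,z=.062 if k==0 else .044) for k in range(7)]+[(-.088,.014,.056)])).round(0).tolist())
t=r.sense();print(t["clock"],t["tcp_pos"],t["orientation"],t["joints"].round(1),t["opening"])
E
```

```text
[ 0.486 -0.108  0.4  ]
[[411.0, 123.0], [364.0, 112.0], [329.0, 140.0], [328.0, 182.0], [361.0, 207.0], [401.0, 198.0], [422.0, 161.0], [305.0, 114.0]]
4.5833 [ 0.5001049  -0.18977894  0.41994034] [-1.79994538e+02 -5.74637475e-03  9.90268591e+01] [-24.4  -4.6  78.8   0.  105.8 -33.5] 0.00041979517203980264
```

View pics/w0.png

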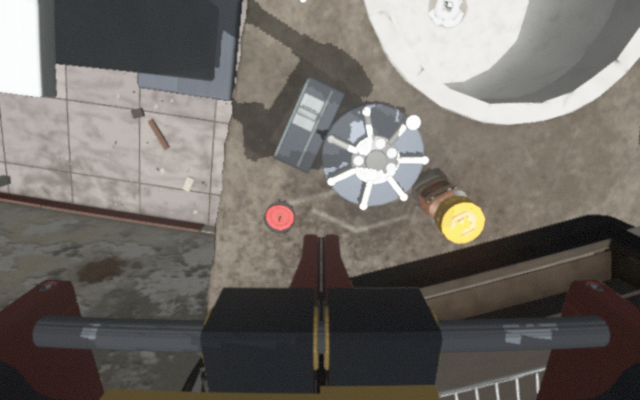

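The wrist view shows the teeth 2–4 px right of prediction, with the tall tooth at (413,122) and the pointer tooth at (333,139). I'll fold that into the fit, then make the first click.

```bash
cat >> h.py <<'E'
def finger(P,rad,loc,z,off=0,speed=.1,joint=False):
    """closed fingertips at polar (rad, loc) of the dispenser, tool y radial"""
    x,y,_=world(P[:3],[(rad*np.cos(loc),rad*np.sin(loc),0)])[0]
    yaw=np.degrees(loc+P[2])-90
    yaw=(yaw+180)%360-180
    if joint: r.reach([x,y,z+.182],[180,0,yaw])
    else: r.servo_line([x,y,z+.182],[180,0,yaw],speed)
E
python3 - <<'E'
from h import *
s=r.snapshot("wrist"); T=r.snapshot("top"); S=r.snapshot("side"); Q=-4*np.pi/7
X=[tip(0,Q,z=.062)]+[tip(k,Q) for k in range(1,7)]
w=np.array([(413,122),(367,112),(333,139),(332,182),(363,206),(404,197),(425,160)],float)
ct=lambda p:np.array(p,float)/(400/95)+[350,190]
cs=lambda p:(np.array(p,float)-[400,0])/4+[335,205]
tt=ct([(112,78),(105,153),(160,201),(229,190),(262,127),(233,63),(165,44)])
ss=cs([(580,72),(546,151),(586,217),(668,236),(733,190),(724,120),(655,75)])
g=lambda o:print(*[v.round(4).tolist() if v.ndim==1 else v.round(1).tolist() for v in fit(o)])
g([(s,X,w)]); g([(s,X,w),(T,X,tt),(S,X,ss)])
E
```

```text
[0.5578, -0.1673, -0.284, -0.0032] [[0.6, 0.8], [-0.3, -0.5], [-0.9, 0.4], [0.0, -0.6], [0.8, -0.2], [0.0, -0.2], [-0.3, 0.2]]
[0.5571, -0.1675, -0.2827, -0.0022] [[0.1, 0.9], [-0.9, -0.4], [-1.6, 0.7], [-0.6, -0.3], [0.4, 0.2], [-0.3, 0.1], [-0.6, 0.4], [-0.2, -0.9], [-0.1, -1.2], [-0.4, -1.5], [-0.4, -1.6], [-0.7, -1.1], [-0.6, -1.1], [-0.4, -1.2], [0.3, 0.0], [-0.1, -0.1], [-0.3, -0.1], [-0.0, -0.2], [-1.0, 0.1], [-0.6, -0.2], [-0.0, 0.0]]
```

```bash
cat > click.py <<'E'
from h import *
import sys
def click(P,start=np.radians(180+180/7),rad=.057,z=.034,extra=0.):
    finger(P,rad,start,.085,joint=True)
    f0=r.sense()["contact_force"]
    for h in (.065,.055,.045,z):
        finger(P,rad,start,h,speed=.06)
        d=r.sense()["contact_force"]-f0
        if abs(d[2])>4: print("blocked",h,d); finger(P,rad,start,.085); return False
    L=[]
    for a in np.linspace(0,2*np.pi/7+extra,12)[1:]:
        finger(P,rad,start+a,z,speed=.04); L.append((r.sense()["contact_force"]-f0).round(1).tolist())
    print(L); r.wait(.3)
    finger(P,rad,start+2*np.pi/7+extra,.085,speed=.1)
def look(n,P):
    r.reach([.50,-.19,.42],[180,0,99]); r.wait(.3)
    s=r.snapshot("wrist"); cv2.imwrite(f"pics/{n}.png",cv2.resize(s["frame"][60:260,230:510,::-1],None,fx=2.5,fy=2.5,interpolation=cv2.INTER_CUBIC)); return s
E
python3 - <<'E'
from click import *
P=[.556,-.1675,-.285]
click(P); look("c1",P); print(r.sense()["clock"])
E
```

```text
[[0.5, 0.0, -1.0], [-0.1, 1.8, -1.1], [-0.5, 2.4, -1.2], [-0.3, 0.8, -1.6], [-0.6, 1.3, -2.1], [-0.1, -0.6, -1.4], [-0.4, 0.3, -1.2], [0.9, -2.5, -1.9], [1.7, -2.1, -0.4], [-0.3, 0.7, -1.6], [-0.6, 0.1, -1.3]]
11.975
```

View pics/c1.png

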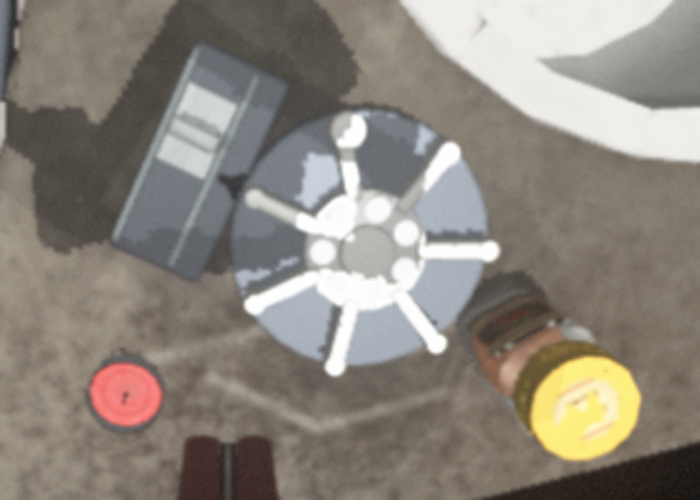

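One click has been made: the tall button is now at crop (349,130), one tooth short of the pointer, where another tooth sits at (256,199). I'll refit and make the second click.

```bash
python3 - <<'E'
from click import *
s=r.snapshot("wrist"); Q=-2*np.pi/7
w=np.array([(349,130),(256,199),(251,305),(335,368),(437,344),(490,250),(448,153)],float)/2.5+[230,60]
X=[tip(0,Q,z=.062)]+[tip(k,Q) for k in range(1,7)]
p,e=fit([(s,X,w)]);print(p.round(4),abs(e).max())
# body yaw from chute corners
p2,e2=fit([(s,X+[(-.105,.05,.024),(-.105,-.05,.024),(-.06,-.05,.024)],np.r_[w,np.array([(197,43),(112,240),(191,281)])/2.5+[230,60]])]);print(p2.round(4),abs(e2).max())
assert abs(p2[0]-.556)<.006 and abs(p2[1]+.1675)<.006
P=[p2[0]-.001,p2[1],p2[2]]
click(P); look("c2",P); print(r.sense()["clock"])
E
```

```text
[ 0.5567 -0.1669 -0.2829  0.0015] 1.2367946996478736
[ 0.5572 -0.1672 -0.2862 -0.0014] 2.5275894452800856
[[-0.6, -0.0, -0.3], [0.1, 1.4, -0.7], [-2.0, 1.7, -0.4], [-1.1, 1.5, -0.9], [-0.9, 1.8, -0.9], [-1.4, 0.9, 0.3], [0.2, 0.6, -0.8], [0.9, -2.1, -0.8], [0.9, -1.8, -0.2], [-1.5, 0.0, -0.5], [-1.2, 0.6, -0.1]]
19.2583
```

View pics/c2.png

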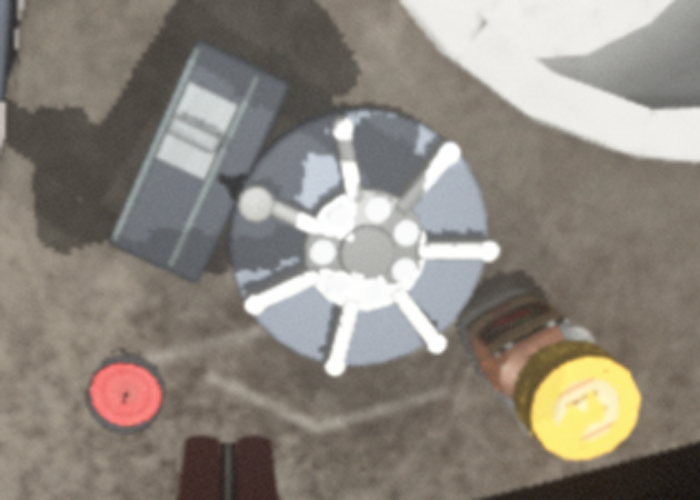

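The tall button is now at (256,204), on the pointer, and the dispenser hasn't moved. Next is the shutter tab, at about crop (192,130).

```bash
python3 - <<'E'
from click import *
P=[.5565,-.1670,-.286]
yaw=np.degrees(P[2])+90; X=-.090; ax=np.array([np.sin(P[2]),-np.cos(P[2]),0])
def go(y,h,speed=.05,joint=False):
    p=world(P,[(X,y,h+.182)])[0]
    r.reach(p,[180,0,yaw]) if joint else r.servo_line(p,None,speed)
go(.042,.09,joint=True); go(.042,.036,.08); r.wait(.2); f0=r.sense()["contact_force"]
y=.042; L=[]
while y>-.009:
    y-=.002 if y>.004 else .001
    go(y,.036,.03); r.wait(.05)
    f=-(r.sense()["contact_force"]-f0)@ax; L.append((round(y*1e3),round(f,1)))
    if f>4.5 : break
print(L)
go(y+.006,.036); go(y+.006,.09,.1); s=look("c3",P); print(r.sense()["clock"])
E
```

```text
[(40, np.float64(-1.0)), (38, np.float64(-0.2)), (36, np.float64(-0.8)), (34, np.float64(-0.5)), (32, np.float64(-0.1)), (30, np.float64(-0.3)), (28, np.float64(-0.8)), (26, np.float64(-0.2)), (24, np.float64(-0.4)), (22, np.float64(-0.2)), (20, np.float64(-1.4)), (18, np.float64(-1.4)), (16, np.float64(-0.1)), (14, np.float64(-0.7)), (12, np.float64(-0.1)), (10, np.float64(-0.3)), (8, np.float64(-0.9)), (6, np.float64(0.4)), (4, np.float64(-0.1)), (3, np.float64(0.4)), (2, np.float64(-1.0)), (1, np.float64(0.3)), (0, np.float64(-0.1)), (-1, np.float64(2.0)), (-2, np.float64(5.3))]
30.5
```

View pics/c3.png

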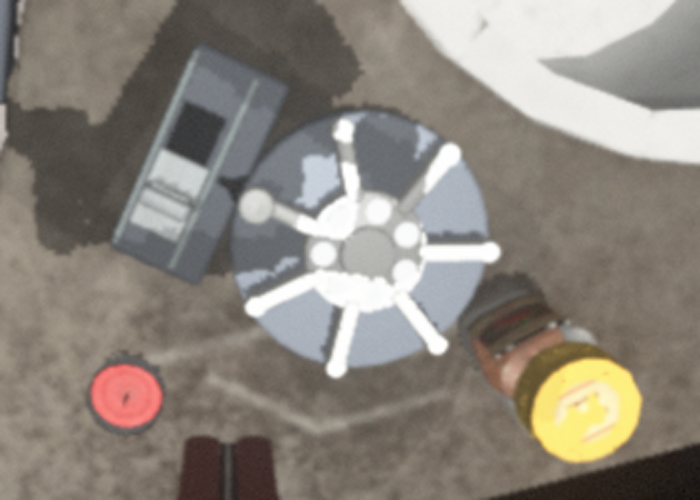

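The tab moved right by about 30 mm, from crop (195,130) to (165,200). The black opening at (195,133) is uncovered, and the force rose to 5.3 N right where the stop was expected. The tall tooth is still at the pointer, the neighbours are in place and the hand is clear.

```bash
python3 -c "
from station import r
r.wait(.3); print(r.hand_in())"
```

```text
the job is handed in; nothing more can be done
None
```

I turned the wheel two clicks so the tall tooth rests at the pointer, then pushed the shutter open to its stop, moved the hand clear, and handed in the job at about 31 s; no verdict came back.

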